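# Hang the guard door back on its hinge pins

### The arm

A 6-joint arm with a two-finger parallel gripper is mounted at the origin on a cart in front of the work surface, level with it; the furniture and walls round the work are solid. World frame = base frame: x ahead of the robot, y to its left, z up, the work surface at z = 0. Lengths are in m, angles in rad, forces in N, time in s.
With the tool pointing down it reaches from about 0.375 to 0.9 m from the base axis. Payload 3.1 kg.
Tool frame: the origin (TCP) lies between the finger pads; the fingertips stand 25 mm ahead of it and the grasp point (between the pads) lies 6 mm ahead of it; x points along the fingers, y is the direction in which the jaws open and shut, and the axes are right-handed (so a half turn about x gives the same grasp; the last joint's range is limited). The gripper opens to 85 mm and grips with 20 to 120 N. Pads are 22 mm wide; open, the fingers measure 114 mm over their backs; the gripper's body (76 mm by 85 mm) begins 54 mm behind the grasp point. The pads swing forward as they close: fully open they stand 13 mm farther back than shut.
Start: joints at [-1.407, 0.527, 1.433, -0, 1.181, -0.178], TCP at [0.21, -0.589, 0.256] pointing down, gripper open.
Joint ranges: [-3.08, 3.08], [-0.75, 2.2], [0.22, 2.44], [-1.43, 4.57], [0, 2.65], [-2.85, 2.85]. Speed limits (rad/s): [2.79, 2.79, 3.14, 3.14, 3.14, 3.14].

### API

Orientations are given as a unit quaternion [x, y, z, w].
In Python, from station import manip, viewer, workorder gives the robot as it stands.
- The arm moves only by the shell command python3 -m crank 'ROWS' [FORCE]. ROWS is JSON, one flat list of numbers, 5 for each row, row after row: the opening, from 0 (shut) to 1 (fully open), then the shift along the world's x, y, z in mm, then the turn about the world's z in rad. A call has 1 to 10 rows; each row is the pose to reach, as a shift and turn from the pose commanded when the call began; what a row does not reach only later rows make up. A row lasts 1/8 s, in which the tool goes at most 62.5 mm and 10.7 degrees, less where a joint would pass 70% of its speed; a pose out of reach is approached as far as the arm can. A call with a gripper value outside its range is refused whole. The fingers move at their own pace and stop on an object; FORCE is the grip in N (left out, the last holds). Time passes only in rows, so rows that repeat a pose let the fingers close. It gives the time, the measured TCP pose, the force and the opening at its end, in the units of the state.
- manip.sense(): the state, without advancing time (a new reading comes with each control period).
- viewer.snapshot(name): name is "side" or "top" or "wrist"; returns a dict with "img" (420x560x3 uint8, red, green, blue), "range_z" (420x560 float32, m along the optical axis (not along the pixel's ray), 0 where there is no reading), "fx", "fy", "cx", "cy" (pixels), "origin" and "attitude" of the camera in the world. Camera axes: x right, y down, z forward; pixel columns grow to the right and rows downward; lengths in m; the calibration is good to about 2 mm. The wrist camera is an equidistant fisheye: a pixel r from the principal point sees the ray r / f radians off the axis. A picture is of the moment at which its call begins.
- workorder.sign_off(): hands the job in, once; it reports no verdict.
The state is a dict: "t": time; "q": joint angles; "qd": joint speeds; "tau": joint torques, N m; "tcp_pos": TCP position; "tool_rot": TCP orientation; "force": force on the tool from outside, world axes, zero at the start; "ft_torque": the same for the moment, N m; "finger_gap": opening from 0.0 (shut) to 1.0 (fully open).
Only numpy, scipy, OpenCV 4.12 (cv2) and the standard library are available. Lean on these libraries where they do the work, as an engineer would, in place of code of your own. Each camera call takes 0.05 s, during which the arm holds its last target.

### The job

The lift-off door of the small green bench guard stands in the wooden holder. Hang it back on the guard so that both hinge knuckles are fully down on their pins and the door stands closed across the open front, then let go of it. Leave the plug gauge, the pin case, the oil bottle and the brush where they are.

Things in the scene. Friction and masses are not known exactly. Their poses are not given: they have to be found in the camera images.
- door: Loose lift-off door, about 0.25 kg: aluminium panel in a green frame, 140 mm wide (y), 112 high, 10 thick (x). Origin: centre of its bottom edge; z up, y towards the hinge edge, -x the outer face. It starts upright in the holder's groove, bottom edge 8 mm above the desk. Seated and closed: axes parallel to the guard's, origin at guard x = 0, y = 0, z = 22.5 mm (the free end may sag 2.5 mm).
- door_handle (a point): Middle of the black handle on top of the door, at door x = 0, y = 0, z = 132 mm. The handle is 70 mm long (y), 14 thick (x), from z = 112 to 153 mm: grip it across x, from above. It stands above all of the guard.
- knuckle_low (a point): Bottom centre of the lower hinge knuckle, at door x = 0, y = 83, z = 7.5 mm. Both knuckles are upright steel tubes on the door's y edge: 22 mm outside, 14 mm bore, 20 mm tall, open at both ends.
- knuckle_high (a point): Bottom centre of the upper knuckle, at door x = 0, y = 83, z = 77.5 mm, 70 mm above the lower one.
- guard: Fixed green shield of three walls, open at the front (-x) and the top. Origin on the desk under the centre of the closed door; z up, y along the door towards the hinge, +x inwards. Base 20 mm high (x -16 to 69, y -87 to 125); walls up to z = 105; back wall at x = 65; right wall at y = -66, its front edge at x = 9 is the door's stop. A bush stands inside, below z = 70 mm.
- seat_low (a point): Foot of the lower hinge pin, on the lower lug's top face, at guard x = 0, y = 83, z = 30 mm: the lower knuckle's bottom rests here. Both pins are upright, brass, 9.6 mm thick, 16 tall, the top 5 mm tapered: 2 mm play all round in the knuckles, no spring. Lugs: x -9 to 9, y 74 to 112, 10 mm thick; post behind them at y 99 to 119 mm.
- seat_high (a point): Foot of the upper pin, on the upper lug's top face, at guard x = 0, y = 83, z = 100 mm: the upper knuckle's bottom rests here. The lower knuckle has to go in between the lugs: bring the door in from the front (along guard +x) 20 to 35 mm above its seated height, then lower it.
- holder: Fixed wooden holder, 140 mm long (y), 50 mm deep (x), origin under its centre; groove along y, 13 mm wide, floor at z = 8 mm, rims at z = 30 mm. The door starts standing in it with its axes parallel to the holder's.
- plug_gauge: Bystander: plug gauge lying on the desk, 118 mm long along its y, 33 mm thick, between holder and guard. Origin on the desk under its middle.
- pin_case: Bystander: dark flat plastic case, 52 x 85 x 22 mm, behind the guard. Origin under its middle.
- oil_bottle: Bystander: oil bottle with red spout, 49 mm wide, 176 mm high, standing behind the holder. Origin under its middle.
- brush: Bystander: flat paint brush, 218 mm long along its y, 44 mm wide, lying behind the holder. Origin under its middle.

How it is judged:
At the end, for the whole second after the job is handed in: Both knuckles are down on their lugs with the pins inside (each knuckle's bottom centre within 6 mm of the foot of its pin), the door is closed within 0.2 rad (11 degrees) and at rest (distance between knuckle_low and seat_low below 0.006 m and distance between knuckle_high and seat_high below 0.006 m and angle between the y axis of door and the y axis of guard, either way round below 0.2 rad and linear speed of door below 0.02 m/s); the robot touches nothing.
It fails at once if A bystander (plug gauge, pin case, oil bottle or brush) is pushed more than 20 mm or the bottle tipped over (distance of any of plug_gauge, pin_case, oil_bottle, brush from where it was at the start of the episode above 0.02 m or angle between oil_bottle's own z axis and vertical above 0.5 rad).
It also fails if it takes over 45 s, if anything falls off the work surface, if the arm or the gripper's body presses on something with over 40 N, if the wrist force passes 120 N, or if a joint passes its speed limit or range.

## Working session

There is one attempt and no reset: what is moved stays moved. The work goes in short steps, Python scripts to look and compute and a shell command to move; the robot and the scene stay as the last step left them, time stands still between calls to the robot, and variables do not carry over. Pictures are saved under pics/ and viewed, and the job is handed in when it is done.

```bash
ls; mkdir -p pics; cat > h.py <<'E'
import numpy as np, cv2, pickle
from station import manip, viewer, workorder
from scipy.spatial.transform import Rotation as R
def snap(n,tag):
    s=viewer.snapshot(n); pickle.dump(s,open(f'pics/{tag}.pkl','wb'))
    cv2.imwrite(f'pics/{tag}.png',s['img'][:,:,::-1]); return s
def load(tag): return pickle.load(open(f'pics/{tag}.pkl','rb'))
def att(s):
    a=np.array(s['attitude'],float)
    return a if a.shape==(3,3) else R.from_quat(a).as_matrix()
def ray(s,u,v,fish=False):
    x=(u-s['cx'])/s['fx'];y=(v-s['cy'])/s['fy']
    if fish:
        r=np.hypot(x,y); d=np.array([x/r*np.sin(r),y/r*np.sin(r),np.cos(r)]) if r>1e-9 else np.array([0,0,1.])
    else: d=np.array([x,y,1.])
    return att(s)@d
def atz(s,u,v,z,fish=False):
    d=ray(s,u,v,fish);o=np.array(s['origin']);return o+d*(z-o[2])/d[2]
def dep(s,u,v,fish=False):
    x=(u-s['cx'])/s['fx'];y=(v-s['cy'])/s['fy']; z=s['range_z'][int(round(v)),int(round(u))]
    return np.array(s['origin'])+ray(s,u,v,fish)*z/(1 if not fish else np.cos(np.hypot(x,y)))
def tri(s1,p1,f1,s2,p2,f2):
    d1=ray(s1,*p1,f1);d2=ray(s2,*p2,f2);d1/=np.linalg.norm(d1);d2/=np.linalg.norm(d2)
    o1=np.array(s1['origin']);o2=np.array(s2['origin'])
    t=np.linalg.lstsq(np.c_[d1,-d2],o2-o1,rcond=None)[0]
    a=o1+d1*t[0];b=o2+d2*t[1];return (a+b)/2,np.linalg.norm(a-b)
def cloud(s):
    h,w=s['range_z'].shape;v,u=np.mgrid[:h,:w];z=s['range_z']
    P=np.stack([(u-s['cx'])/s['fx']*z,(v-s['cy'])/s['fy']*z,z],-1)
    P=P@att(s).T+np.array(s['origin']);P[z==0]=np.nan;return P
E
python3 - <<'E'
from h import *
for n in ['side','top','wrist']:
    s=snap(n,n+'0');print(n,s['origin'],s['attitude'],s['fx'],s['cx'],s['cy'])
print(manip.sense())
E
```

```text
pics
side [0.14435623 0.83294777 1.2526115 ] [-0.21406509  0.91730576 -0.32582632  0.08101534] 531.2501522944176 289.9408624389562 205.15331230669648
top [0.45446228 0.00616255 1.51998171] [-0.69654343  0.71601021 -0.02924699  0.03607288] 514.5604187882947 278.5388004778991 202.54562104066514
wrist [ 0.28642011 -0.56086113  0.37407824] [ 0.80697813 -0.56899916 -0.09170966  0.12890151] 325.19226210127806 284.49532741548705 214.03272461107224
{'t': 0.15, 'q': array([-1.40649719e+00,  5.28283186e-01,  1.43359637e+00,  7.22370222e-06,
        1.18138095e+00, -1.78460099e-01]), 'qd': array([ 0.00198204, -0.00353584, -0.00048155,  0.00059648,  0.00172452,
        0.00091903]), 'tau': array([ 5.77679075e-04, -4.42744482e+01, -1.78276259e+01, -2.21567575e-04,
        5.61909124e-03,  8.84875533e-06]), 'tcp_pos': array([ 0.21002509, -0.58812888,  0.25554329]), 'tool_rot': array([ 0.69675443,  0.12117999, -0.69674135,  0.1200007 ]), 'force': array([-0.19160391, -0.6939257 ,  0.15624195]), 'ft_torque': array([-0.05382352,  0.04124632, -0.02450776]), 'finger_gap': 1.0019407463488268}
```

View pics/top0.png

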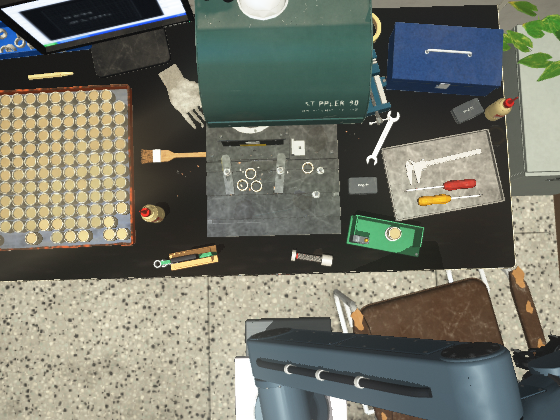

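View pics/side0.png

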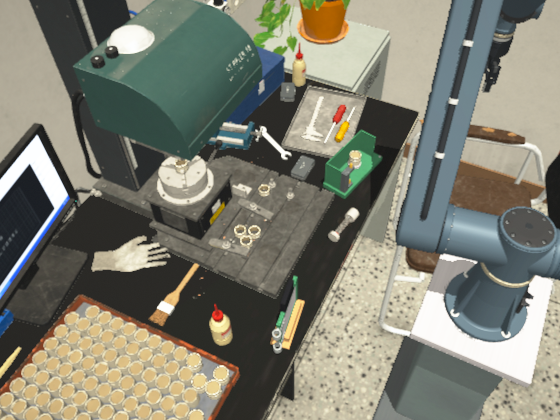

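View pics/wrist0.png

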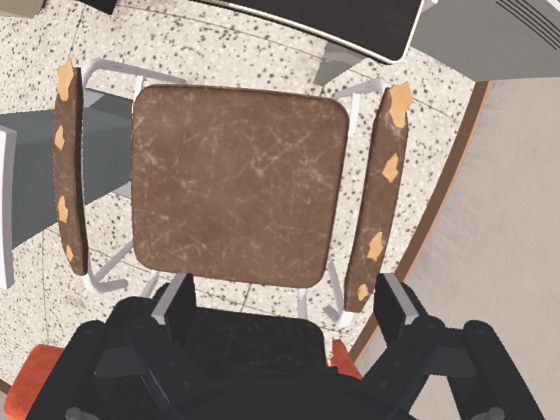

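The top view shows the holder with the door at about (188,258), the plug gauge at (312,257) and the guard at (386,234). The bottle is at (152,213) and the brush at (175,156). The side view shows the same layout. Next I'll enlarge crops of both.

```bash
python3 - <<'E'
from h import *
for t,(a,b,c,d),k in [('top0',(145,235,230,280),8),('top0',(340,205,430,262),8),('side0',(255,265,320,360),8),('side0',(310,120,390,205),8)]:
    im=cv2.imread(f'pics/{t}.png')[b:d,a:c]
    k=min(800/(c-a),600/(d-b));k=int(k)
    cv2.imwrite(f'pics/c_{t}_{a}.png',cv2.resize(im,None,fx=k,fy=k,interpolation=cv2.INTER_CUBIC));print(t,a,b,k)
s=load('top0')
P=cloud(s)
for u,v in [(180,262),(190,257),(200,252),(160,264),(312,257),(363,232),(395,235),(386,240),(152,213),(250,220),(280,120)]: print(u,v,P[v,u].round(4))
E
```

```text
top0 145 235 9
top0 340 205 8
side0 255 265 6
side0 310 120 7
180 262 [0.4287 0.3063 0.0353]
190 257 [0.4433 0.2537 0.1646]
200 252 [0.4558 0.2499 0.026 ]
160 264 [0.4259 0.3481 0.1011]
312 257 [ 0.4326 -0.0737  0.0227]
363 232 [ 0.5009 -0.2248  0.0174]
395 235 [ 0.4886 -0.3078  0.0613]
386 240 [ 0.4758 -0.2899  0.0202]
152 213 [0.567  0.3698 0.0999]
250 220 [0.5453 0.104  0.0125]
280 120 [0.7402 0.0074 0.4075]
```

View pics/c_top0_145.png

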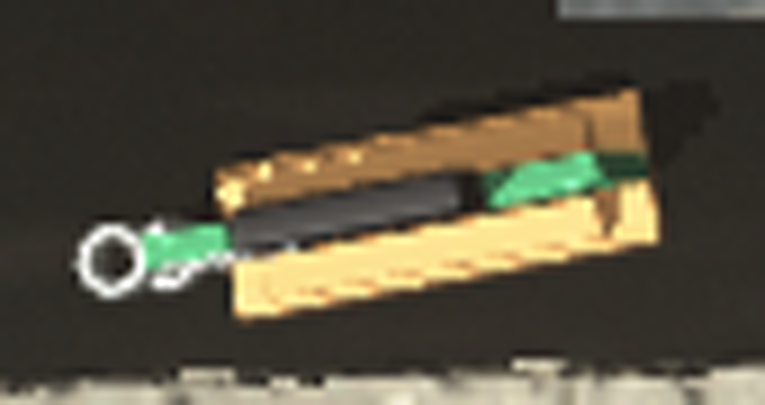

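View pics/c_top0_340.png

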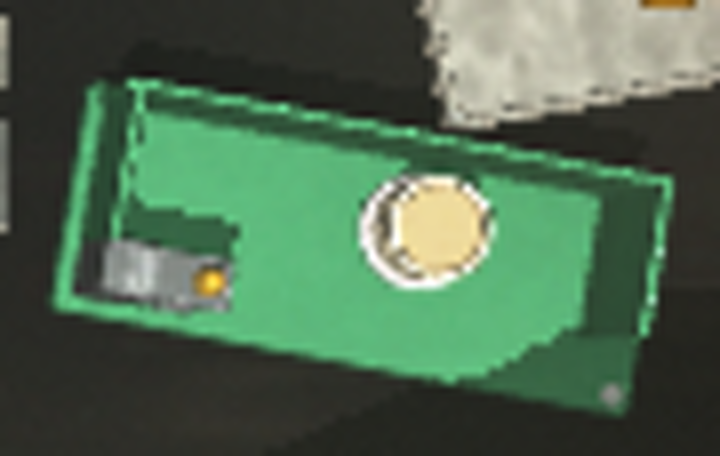

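View pics/c_side0_255.png

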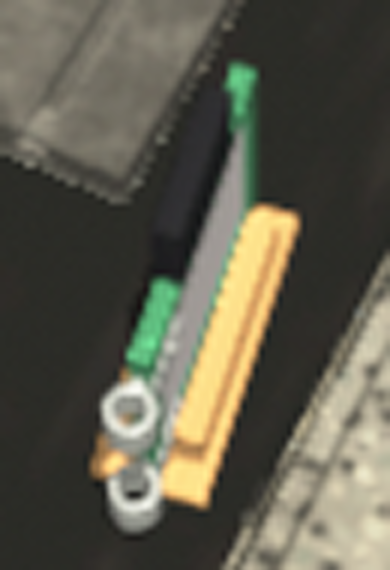

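View pics/c_side0_310.png

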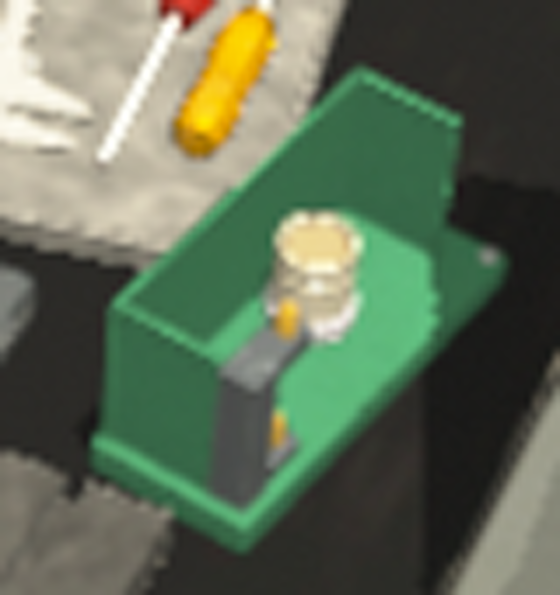

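The door's hinge edge points to +y and is turned about +10°. The guard is turned about −10°. I'll fit both poses from pixels picked in the two views.

```bash
cat > fit.py <<'E'
from h import *
from scipy.optimize import least_squares
def proj(s,P):
    c=att(s).T@(np.array(P)-np.array(s['origin']));return np.array([s['cx']+s['fx']*c[0]/c[2],s['cy']+s['fy']*c[1]/c[2]])
def fit(obs,x0,freez=False):
    def f(p):
        z=p[3] if freez else 0
        M=R.from_euler('z',p[2]).as_matrix();t=np.array([p[0],p[1],z])
        return np.concatenate([proj(s,M@np.array(m)/1000+t)-px for s,m,px in obs])
    r=least_squares(f,x0+[0] if freez else x0,loss='soft_l1',x_scale=[.01,.01,.05]+([.01] if freez else []));return r.x,r.fun.reshape(-1,2)
E
python3 - <<'E'
from fit import *
T,S=load('top0'),load('side0')
ct=lambda a,b,k,x,y:np.array([a+(x+.5)/k-.5,b+(y+.5)/k-.5])
g=lambda x,y:ct(340,205,8,x,y)
gs=lambda x,y:ct(310,120,7,x,y)
obs=[(T,(-16,125,20),g(55,306)),(T,(-16,-87,20),g(626,412)),(T,(0,83,116),g(209,281)),
(S,(-16,125,20),gs(241,524)),(S,(69,125,20),gs(95,440)),(S,(-16,-87,20),gs(508,262)),(S,(0,83,116),gs(288,304)),(S,(0,83,46),gs(279,415))]
for z in (False,True):
    p,r=fit(obs,[.49,-.29,-.18],z);print('guard',p.round(4));print(r.round(2).tolist())
d=lambda x,y:ct(145,235,9,x,y)
ds=lambda x,y:ct(255,265,6,x,y)
obs=[(T,(0,83,97.5),d(112,260)),(T,(0,-35,153),d(461,190)),(T,(0,35,153),d(234,230)),
(S,(0,83,97.5),ds(130,408)),(S,(0,83,27.5),ds(135,485)),(S,(0,-70,112),ds(241,70))]
for z in (False,True):
    p,r=fit(obs,[.44,.25,.18],z) if z else fit([(s,(m[0],m[1],m[2]+8),x) for s,m,x in obs],[.44,.25,.18]);print('door',p.round(4));print(r.round(2).tolist())
print(tri(T,d(112,260),0,S,ds(130,408),0),tri(T,g(209,281),0,S,gs(288,304),0))
E
```

```text
guard [ 0.46   -0.2977 -0.2109]
[[-1.0, 0.11], [-0.03, 0.29], [0.2, -0.23], [0.9, 0.56], [-0.8, -0.33], [0.26, -1.34], [0.17, -0.17], [-0.37, -0.11]]
guard [ 0.4602 -0.2991 -0.214  -0.003 ]
[[-0.63, -0.09], [0.16, 0.29], [0.56, -0.39], [0.84, 0.81], [-0.77, -0.11], [0.3, -0.94], [0.14, 0.16], [-0.39, 0.18]]
door [0.4419 0.2741 0.163 ]
[[-0.29, -0.28], [-0.18, -0.49], [-1.11, 0.12], [0.23, -0.09], [0.22, -0.07], [0.63, -0.95]]
door [0.4423 0.2737 0.1623 0.0049]
[[0.13, -0.45], [0.17, -0.61], [-0.7, -0.04], [0.2, 0.3], [0.19, 0.28], [0.61, -0.45]]
(array([0.42837161, 0.35578624, 0.1044948 ]), np.float64(0.0015410689081026493)) (array([ 0.47720158, -0.21585498,  0.11601738]), np.float64(0.0008689077142166663))
```

```bash
python3 - <<'E'
from h import *
s=manip.sense();M=R.from_quat(s['tool_rot']).as_matrix();print(M.round(4));print('tooly yaw',np.arctan2(M[1,1],M[0,1]))
E
python3 -m crank --help | head -20
```

```text
[[-3.000e-04  3.361e-01 -9.418e-01]
 [ 1.600e-03 -9.418e-01 -3.361e-01]
 [-1.000e+00 -1.600e-03 -3.000e-04]]
tooly yaw -1.228039587870802invalid input: not JSON, or not a number
```

```bash
python3 -m crank '[1,80,60,40,0.2, 1,150,130,40,0.5, 1,210,210,40,0.8, 1,230,268,40,1.017, 1,230,268,40,1.017, 1,230,268,40,1.017, 1,230,268,40,1.017, 1,230,268,40,1.017]'
python3 - <<'E'
from h import *
snap('wrist','w1')
E
```

```text
t: 1.15
tcp_pos: [0.44, -0.3209, 0.2962]
tool_rot: [-0.55, -0.445, 0.55, -0.445]
force: [0.5, -0.8, 0.3]
finger_gap: 0.994
```

View pics/w1.png

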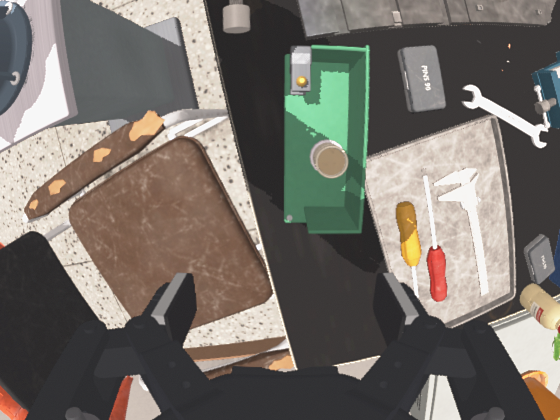

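The wrist view shows the guard with its upper pin at about (302,82). I'll enlarge it.

```bash
python3 - <<'E'
from h import *
im=cv2.imread('pics/w1.png')[40:240,275:380]
cv2.imwrite('pics/w1a.png',cv2.resize(im[:60,:100],None,fx=8,fy=8,interpolation=cv2.INTER_CUBIC))
cv2.imwrite('pics/w1b.png',cv2.resize(im[150:,:100],None,fx=8,fy=8,interpolation=cv2.INTER_CUBIC))
E
```

```text
(no output)
```

View pics/w1a.png

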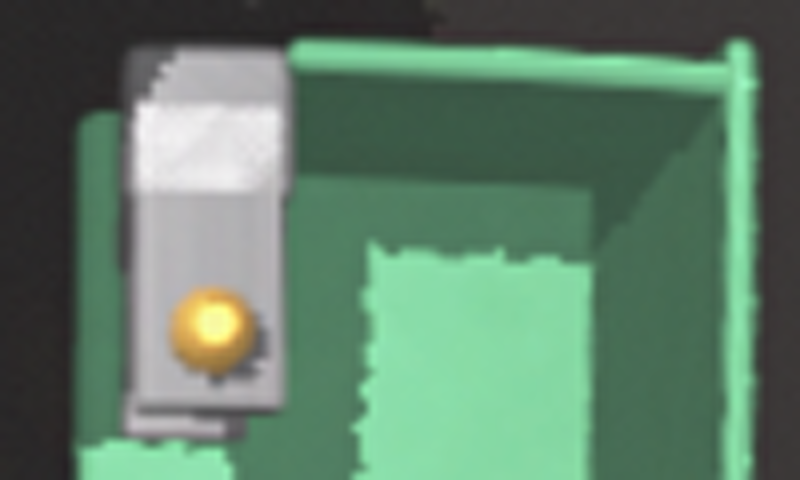

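View pics/w1b.png

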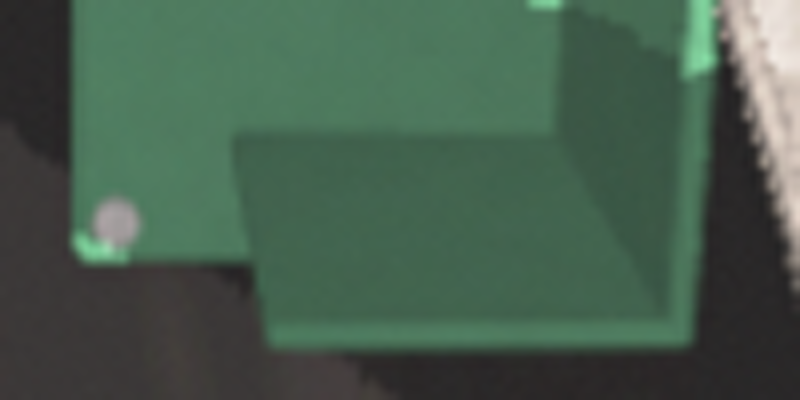

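```bash
python3 - <<'E'
import fit as F
from fit import *
def proj(s,P):
    c=att(s).T@(np.array(P)-np.array(s['origin']))
    if s.get('fish'):
        r=np.hypot(c[0],c[1]);th=np.arctan2(r,c[2]);return np.array([s['cx']+s['fx']*th*c[0]/r,s['cy']+s['fy']*th*c[1]/r])
    return np.array([s['cx']+s['fx']*c[0]/c[2],s['cy']+s['fy']*c[1]/c[2]])
F.proj=proj
T,S,W=load('top0'),load('side0'),load('w1');W['fish']=1
ct=lambda a,b,k,x,y:np.array([a+(x+.5)/k-.5,b+(y+.5)/k-.5])
g=lambda x,y:ct(340,205,8,x,y)
gs=lambda x,y:ct(310,120,7,x,y)
w=lambda x,y:ct(275,40,8,x,y);wb=lambda x,y:ct(275,190,8,x,y)
o1=[(T,(-16,125,20),g(55,306)),(T,(-16,-87,20),g(626,412)),(T,(0,83,116),g(209,281)),
(S,(-16,125,20),gs(241,524)),(S,(69,125,20),gs(95,440)),(S,(-16,-87,20),gs(508,262)),(S,(0,83,116),gs(288,304)),(S,(0,83,46),gs(279,415))]
ow=[(W,(0,83,116),w(215,322)),(W,(-9,74,100),w(132,408)),(W,(9,74,100),w(285,406)),(W,(-16,125,20),w(76,110)),(W,(-16,-87,20),wb(73,264))]
for n,o in(('all',o1+ow),('wrist',ow)):
    p,r=fit(o,[.46,-.298,-.21]);print(n,p.round(4));print(r.round(2).tolist())
    M=R.from_euler('z',p[2]).as_matrix();print('pin',M@[0,.083,0]+[p[0],p[1],0])
for q,Q,f in ((g(209,281),T,0),(gs(288,304),S,0)): print(tri(Q,q,f,W,w(215,322),1))
# door target tcp rel
E
```

```text
all [ 0.4608 -0.2986 -0.2128]
[[-0.72, -0.24], [0.23, 0.08], [0.51, -0.58], [0.7, 0.26], [-0.95, -0.65], [0.17, -1.55], [0.0, -0.46], [-0.53, -0.4], [-0.08, -0.09], [-0.09, -0.15], [-0.25, 0.35], [-0.2, -0.31], [-0.01, -0.19]]
pin [ 0.47831707 -0.21744721  0.        ]
wrist [ 0.4609 -0.2987 -0.2131]
[[0.07, -0.01], [0.05, -0.09], [-0.11, 0.43], [-0.07, -0.26], [0.06, -0.14]]
pin [ 0.47843741 -0.21754042  0.        ]
(array([ 0.47778179, -0.21695849,  0.11131784]), np.float64(0.0018714773146707834))
(array([ 0.47833548, -0.21742413,  0.11411321]), np.float64(0.00034584635824422744))
```

```bash
python3 -m crank '[1,2,60,4,0.05, 1,2,120,4,0.1, 1,2,180,4,0.15, 1,2,240,4,0.2, 1,2,300,4,0.25, 1,2,360,4,0.3, 1,2,420,4,0.374, 1,2,480,4,0.374, 1,2,540,4,0.374, 1,2,595,4,0.374]'
python3 -m crank '[1,0,0,0,0, 1,0,0,0,0]'
python3 - <<'E'
from h import *
snap('wrist','w2')
s=manip.sense();print(s['tcp_pos'],s['t']);M=R.from_quat(s['tool_rot']).as_matrix();print(np.arctan2(M[1,1],M[0,1]))
E
```

```text
t: 2.45
tcp_pos: [0.4432, 0.2751, 0.3003]
tool_rot: [0.458, 0.538, -0.458, 0.539]
force: [0.9, -0.8, -0.5]
finger_gap: 1.005
t: 2.7
tcp_pos: [0.4425, 0.273, 0.2999]
tool_rot: [0.458, 0.539, -0.458, 0.539]
force: [-0.3, 0.7, -0.4]
finger_gap: 1.0
[0.44250997 0.27263984 0.29999237] 2.75
0.160598540490673
```

View pics/w2.png

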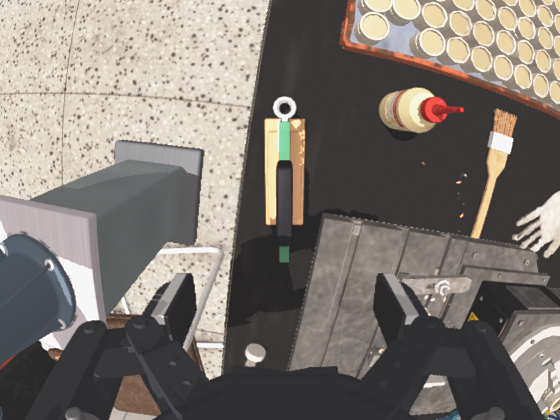

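The door stands in line with the tool. The handle runs from (284,163) to (284,243) and the knuckle is at (284,107).

```bash
python3 - <<'E'
from h import *
im=cv2.imread('pics/w2.png')[90:270,255:315]
cv2.imwrite('pics/w2a.png',cv2.resize(im[:90],None,fx=6,fy=6,interpolation=cv2.INTER_CUBIC))
cv2.imwrite('pics/w2b.png',cv2.resize(im[90:],None,fx=6,fy=6,interpolation=cv2.INTER_CUBIC))
E
```

```text
(no output)
```

View pics/w2a.png

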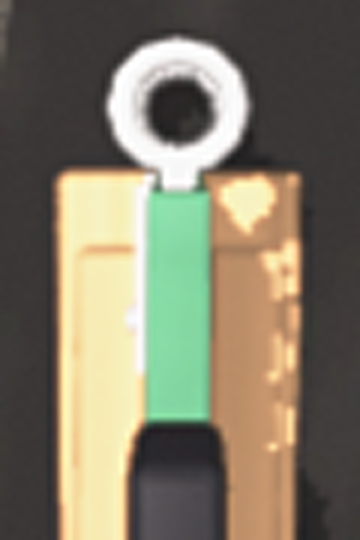

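View pics/w2b.png

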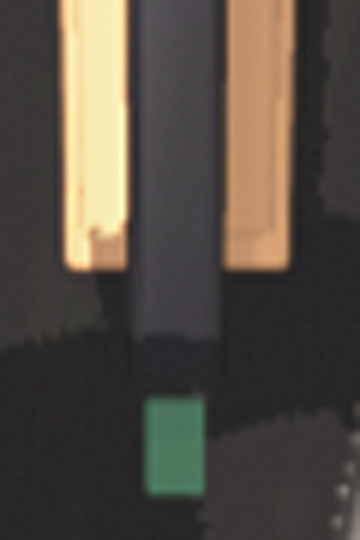

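```bash
sed -i 's/^def fit/def proj(s,P):\n    c=att(s).T@(np.array(P)-np.array(s["origin"]))\n    if s.get("fish"):\n        r=np.hypot(c[0],c[1]);th=np.arctan2(r,c[2]);return np.array([s["cx"]+s["fx"]*th*c[0]\/r,s["cy"]+s["fy"]*th*c[1]\/r])\n    return np.array([s["cx"]+s["fx"]*c[0]\/c[2],s["cy"]+s["fy"]*c[1]\/c[2]])\ndef fit/' fit.py
python3 - <<'E'
from fit import *
T,S,W=load('top0'),load('side0'),load('w2');W['fish']=1
ct=lambda a,b,k,x,y:np.array([a+(x+.5)/k-.5,b+(y+.5)/k-.5])
d=lambda x,y:ct(145,235,9,x,y)
ds=lambda x,y:ct(255,265,6,x,y)
w=lambda x,y:ct(255,90,6,x,y)
o1=[(T,(0,83,97.5),d(112,260)),(T,(0,-35,153),d(461,190)),(T,(0,35,153),d(234,230)),
(S,(0,83,97.5),ds(130,408)),(S,(0,83,27.5),ds(135,485)),(S,(0,-70,112),ds(241,70))]
ow=[(W,(0,83,97.5),w(178,107)),(W,(0,-70,112),w(175,540+495)),(W,(-5,-70,112),w(144,540+495)),(W,(5,-70,112),w(206,540+495))]
up=lambda o:[(s,(m[0],m[1],m[2]+8),x) for s,m,x in o]
for n,o in(('all',o1+ow),('wrist',ow)):
    p,r=fit(up(o),[.44,.275,.16]);print(n,p.round(4));print(r.round(2).tolist())
print(tri(S,ds(130,408),0,W,w(178,107),1))
E
```

```text
all [0.4424 0.2734 0.1596]
[[-0.03, -0.57], [0.11, -0.63], [-0.83, -0.12], [0.09, -0.47], [0.09, -0.45], [0.68, -1.23], [-0.31, -0.05], [-0.01, -0.19], [0.27, -0.2], [-0.3, -0.18]]
wrist [0.4426 0.2732 0.1578]
[[-0.0, 0.12], [0.0, -0.05], [0.28, -0.07], [-0.28, -0.03]]
(array([0.4295106 , 0.35534298, 0.10280381]), np.float64(1.6959712123565935e-05))
```

The measured door pose matches the tool (0.4425, 0.273, yaw 0.159), so I'll descend 148 mm and grip.

```bash
python3 -m crank '[1,0,0,-50,0, 1,0,0,-100,0, 1,0,0,-130,0, 1,0,0,-148,0, 1,0,0,-148,0, 0,0,0,-148,0, 0,0,0,-148,0, 0,0,0,-148,0, 0,0,0,-148,0, 0,0,0,-148,0]' 70
python3 -m crank '[0,0,0,0,0, 0,0,0,0,0, 0,0,0,10,0, 0,0,0,20,0, 0,0,0,20,0]' 70
```

```text
t: 4.0
tcp_pos: [0.4424, 0.2746, 0.153]
tool_rot: [0.458, 0.539, -0.457, 0.539]
force: [-1.5, 0.8, 4.4]
finger_gap: 0.157
t: 4.62
tcp_pos: [0.4426, 0.2746, 0.1732]
tool_rot: [0.458, 0.539, -0.457, 0.539]
force: [0.7, -1.0, -1.6]
finger_gap: 0.155
```

```bash
python3 -m crank '[0,0,0,20,0, 0,0,0,48,0, 0,-3,-25,48,-0.01, 0,-6,-60,48,-0.04, 0,-10,-100,48,-0.08, 0,-14,-145,48,-0.12, 0,-18,-190,48,-0.16, 0,-22,-235,48,-0.2, 0,-26,-280,48,-0.24, 0,-30,-320,48,-0.28]' 70
python3 -m crank '[0,-4,-40,0,-0.03, 0,-8,-85,0,-0.06, 0,-12,-130,0,-0.08, 0,-16,-175,0,-0.093, 0,-19,-215,0,-0.093, 0,-20,-235,0,-0.093, 0,-20,-238,0,-0.093, 0,-20,-238,0,-0.093]'
python3 - <<'E'
from h import *
for n in ['side','top','wrist']: snap(n,n+'3')
s=manip.sense();print(s['tcp_pos'],s['t']);M=R.from_quat(s['tool_rot']).as_matrix();print(np.arctan2(M[1,1],M[0,1]))
for t,(a,b,c,d),k in [('top3',(340,205,430,280),8),('side3',(310,100,410,205),6),('wrist3',(250,40,350,140),6)]:
    im=cv2.imread(f'pics/{t}.png')[b:d,a:c]
    cv2.imwrite(f'pics/c_{t}.png',cv2.resize(im,None,fx=k,fy=k,interpolation=cv2.INTER_CUBIC))
E
```

```text
t: 5.88
tcp_pos: [0.4118, -0.0471, 0.2203]
tool_rot: [0.529, 0.469, -0.529, 0.47]
force: [0.6, -0.4, -2.5]
finger_gap: 0.157
t: 6.88
tcp_pos: [0.3918, -0.2821, 0.22]
tool_rot: [0.55, 0.446, -0.549, 0.444]
force: [0.5, 0.6, -1.9]
finger_gap: 0.154
[ 0.39202331 -0.28199849  0.22024806] 7.025
-0.20839448108639566
```

View pics/c_top3.png

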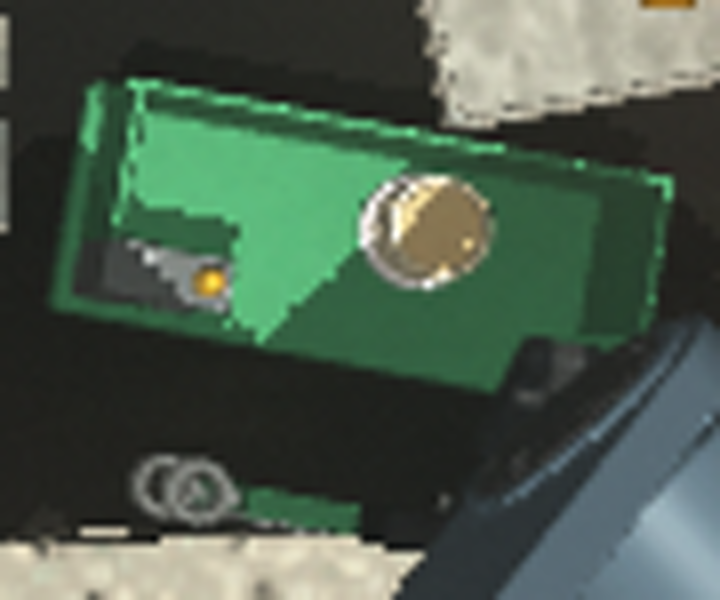

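View pics/side3.png

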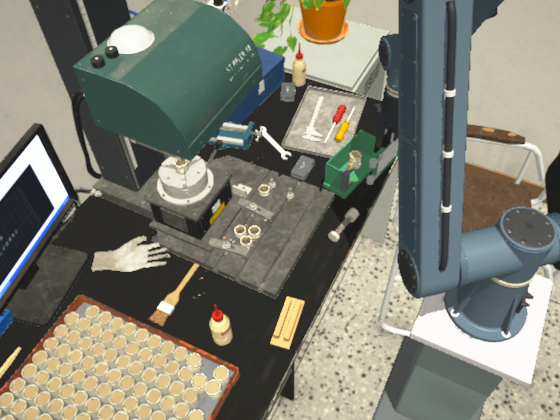

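View pics/wrist3.png

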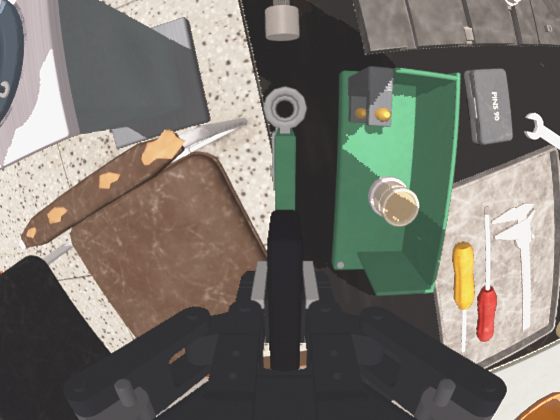

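In the top crop the upper knuckle is at about (200,490) and the lower at (160,485). In the wrist view the knuckles are at (285,107) and the two pins at (361,113) and (382,114). I'll look closer.

```bash
python3 - <<'E'
from h import *
im=cv2.imread('pics/wrist3.png')[60:160,250:400]
cv2.imwrite('pics/w3a.png',cv2.resize(im,None,fx=5,fy=5,interpolation=cv2.INTER_CUBIC))
im=cv2.imread('pics/side3.png')[120:210,320:410]
cv2.imwrite('pics/s3a.png',cv2.resize(im,None,fx=6,fy=6,interpolation=cv2.INTER_CUBIC))
E
```

```text
(no output)
```

View pics/w3a.png

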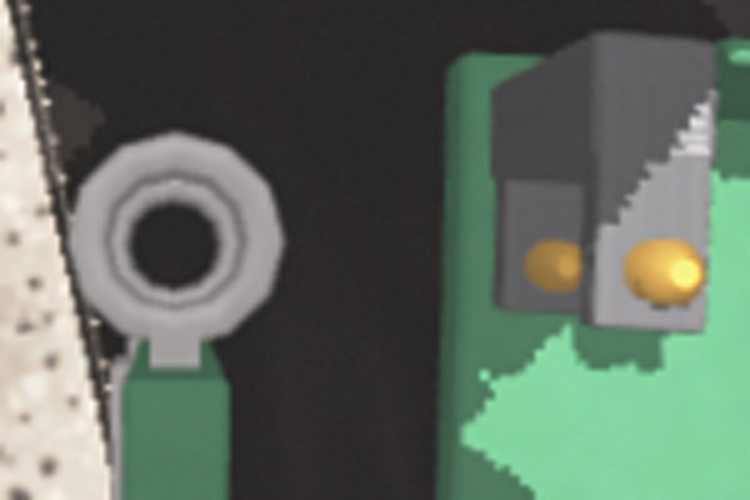

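View pics/s3a.png

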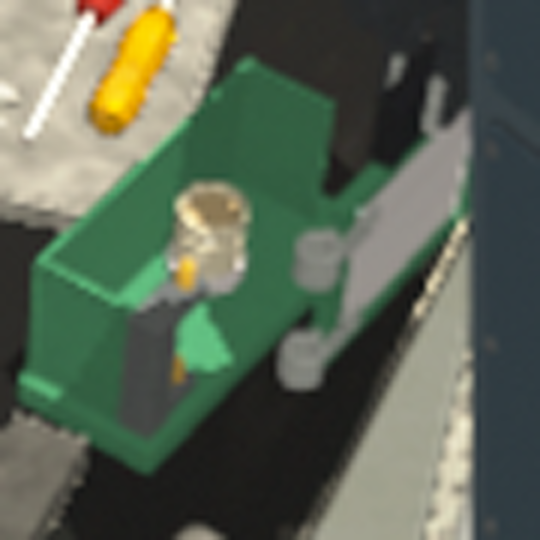

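```bash
python3 - <<'E'
from fit import *
T,S,W=load('top3'),load('side3'),load('wrist3');W['fish']=1
ct=lambda a,b,k,x,y:np.array([a+(x+.5)/k-.5,b+(y+.5)/k-.5])
t=lambda x,y:ct(340,205,8,x,y); s=lambda x,y:ct(320,120,6,x,y); w=lambda x,y:ct(250,60,5,x,y)
obs=[(T,(0,83,97.5),t(200,490)),(T,(0,83,27.5),t(158,485)),(S,(0,83,97.5),s(319,242)),(S,(0,83,27.5),s(302,345)),
(W,(0,83,97.5),w(178,238)),(W,(0,83,77.5),w(174,241)),(W,(0,83,7.5),w(174,244)),(W,(-5,70,112),w(124,380)),(W,(5,70,112),w(230,382))]
wt=[1,1,1,1,2,2,2,1,1]
def res(p,o,wt):
    M=R.from_euler('ZXY',[p[3],p[4],p[5]]).as_matrix()
    return np.concatenate([wi*(proj(c,M@(np.array(m)/1000-[0,0,.132])+[p[0],p[1],p[2]+.132])-px) for (c,m,px),wi in zip(o,wt)])
tilt=[0,0,0,0,.01,.01]
f=lambda p:np.concatenate([res(p,obs,wt),[p[4]/.02,p[5]/.02]])
r=least_squares(f,[.392,-.282,.075,-.21,0,0],loss='soft_l1',x_scale=[.01,.01,.01,.05,.05,.05]);p=r.x
print(p.round(4));print(r.fun[:-2].reshape(-1,2).round(2).tolist())
M=R.from_euler('ZXY',p[3:]).as_matrix()
K=lambda z:M@(np.array([0,.083,z])-[0,0,.132])+[p[0],p[1],p[2]+.132]
print('Klow',K(.0075),'Khigh',K(.0775))
# guard fit from wrist only
og=[(W,(0,83,116),w(676,270)),(W,(-9,74,100),w(586,326)),(W,(9,74,100),w(703,330)),(W,(-9,74,30),w(500,307)),(W,(0,83,46),w(563,266)),(W,(-16,125,20),w(450,55))]
g,rr=fit(og,[.46,-.298,-.21]);print('guard',g.round(4),rr.round(2).tolist())
for gg in (g,[.4608,-.2986,-.2128]):
  G=R.from_euler('z',gg[2]).as_matrix();pin=G@[0,.083,0]+[gg[0],gg[1],0];print('pin',pin,'d in world low/high',pin-K(.0075),pin-K(.0775), 'yaw err',gg[2]-p[3])
  print('tcp2grd',G.T@(pin-K(.0775)))
E
```

```text
[ 0.3924 -0.2827  0.0753 -0.2143  0.0038  0.0057]
[[0.08, -0.57], [1.22, -0.57], [-0.01, -0.07], [0.21, -0.36], [-0.51, 0.69], [0.7, -0.04], [-0.19, -0.18], [-0.26, -0.4], [0.18, -0.68]]
Klow [ 0.40944071 -0.20101249  0.08312306] Khigh [ 0.40977361 -0.20135464  0.15312143]
guard [ 0.4626 -0.2989 -0.1832] [[0.33, 0.12], [0.34, 0.19], [-0.21, 0.01], [-0.47, 0.53], [-0.01, -0.28], [-0.13, -0.82]]
pin [ 0.47773131 -0.21727907  0.        ] d in world low/high [ 0.0682906  -0.01626658 -0.08312306] [ 0.0679577  -0.01592443 -0.15312143] yaw err 0.03107841711532791
tcp2grd [ 0.06972161 -0.00327623 -0.15312143]
pin [ 0.4783294 -0.2174722  0.       ] d in world low/high [ 0.06888869 -0.01645971 -0.08312306] [ 0.06855579 -0.01611756 -0.15312143] yaw err 0.001498298862312064
tcp2grd [ 0.0704134  -0.00127518 -0.15312143]
```

The two measurements agree. The shift needed is about (+68.4, −16.2) mm with no turn. I'll lower 26 mm, go in, then look again.

```bash
python3 -m crank '[0,0,0,-15,0, 0,0,0,-26,0, 0,10,-2.4,-26,0, 0,25,-6,-26,0, 0,40,-9.5,-26,0, 0,55,-13,-26,0, 0,64,-15.2,-26,0, 0,68.4,-16.2,-26,0, 0,68.4,-16.2,-26,0, 0,68.4,-16.2,-26,0]'
python3 - <<'E'
from h import *
for n in ['side','top','wrist']: snap(n,n+'4')
s=manip.sense();print(s['tcp_pos'],s['t'],s['force']);M=R.from_quat(s['tool_rot']).as_matrix();print(np.arctan2(M[1,1],M[0,1]))
for t,(a,b,c,d),k in [('top4',(340,205,430,280),8),('side4',(320,120,400,200),7),('wrist4',(250,70,340,150),7)]:
    im=cv2.imread(f'pics/{t}.png')[b:d,a:c]
    cv2.imwrite(f'pics/c_{t}.png',cv2.resize(im,None,fx=k,fy=k,interpolation=cv2.INTER_CUBIC))
E
```

```text
t: 8.28
tcp_pos: [0.46, -0.2995, 0.1942]
tool_rot: [-0.55, -0.445, 0.55, -0.444]
force: [-0.2, -0.1, -1.6]
finger_gap: 0.155
[ 0.46011039 -0.29968547  0.19433418] 8.425 [ 0.31183285 -0.20849041 -2.08026045]
-0.21033221220334988
```

View pics/c_top4.png

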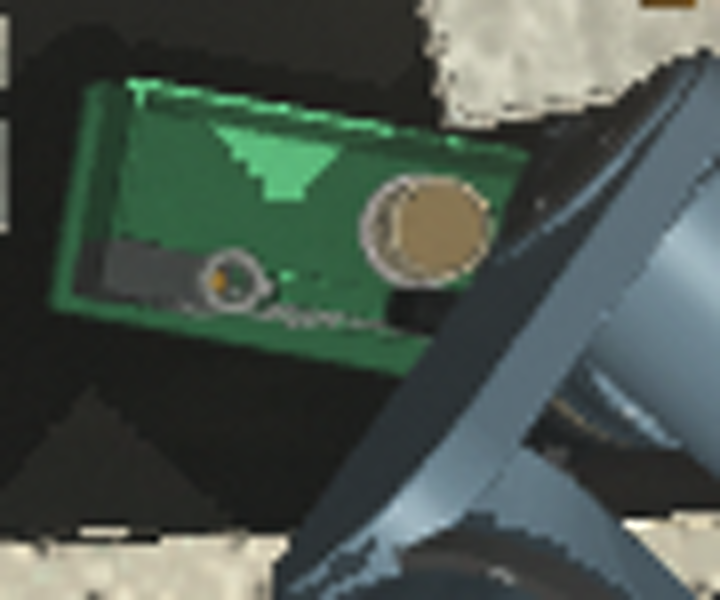

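View pics/c_side4.png

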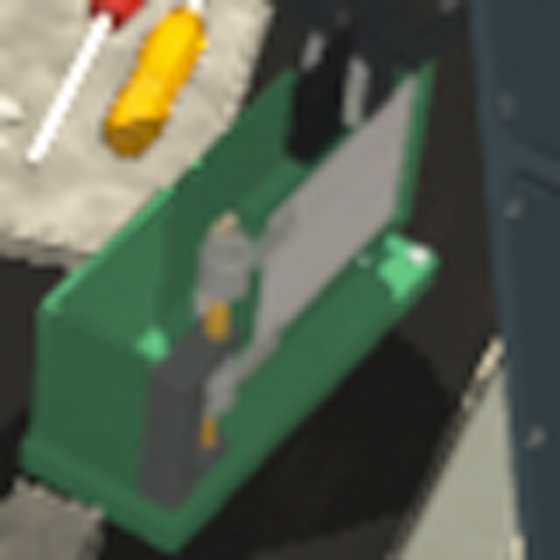

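View pics/c_wrist4.png

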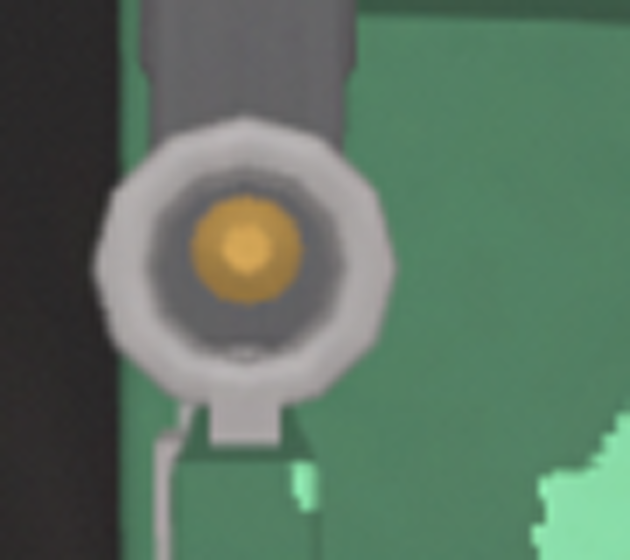

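In the wrist crop the pin at (246,249) stands inside the upper knuckle's bore, whose outer centre is at about (245,262). I'll work out the remaining offset at the known heights.

```bash
python3 - <<'E'
from fit import *
W=load('wrist4');w=lambda x,y:(250+(x+.5)/7-.5,70+(y+.5)/7-.5)
print('cam',W['origin'])
zb=.0493
k=atz(W,*w(245,262),zb+.0975,True); kb=atz(W,*w(246,258),zb+.0775,True)
p=atz(W,*w(246,249),.116,True); p2=atz(W,*w(246,250),.111,True)
Rm=R.from_euler('z',-.2128).as_matrix()
for n,q in (('ktop',k),('pin top',p),('pin shoulder',p2)): print(n,q.round(4))
print('need (guard axes) mm',(Rm.T@(p-k)*1000).round(2),(Rm.T@(p2-k)*1000).round(2),'world',((p-k)*1000).round(2))
# door edge yaw
a=atz(W,*w(246,445),zb+.0975,True)
dd=k-a;print('yaw from tab',np.arctan2(-dd[0],dd[1]))
s=manip.sense();M=R.from_quat(s['tool_rot']).as_matrix();print(M[:,0])
E
```

```text
cam [ 0.4777489  -0.22087523  0.31294023]
ktop [ 0.478  -0.219   0.1468]
pin top [ 0.4784 -0.2176  0.116 ]
pin shoulder [ 0.4784 -0.2176  0.111 ]
need (guard axes) mm [  0.06   1.47 -30.8 ] [  0.06   1.46 -35.8 ] world [  0.37   1.42 -30.8 ]
yaw from tab -0.20535595912777582
[-2.74220382e-04  2.52528425e-04 -9.99999931e-01]
```

```bash
python3 -m crank '[0,0.4,1.3,0,0, 0,0.4,1.3,-5,0, 0,0.4,1.3,-10,0, 0,0.4,1.3,-15,0, 0,0.4,1.3,-18,0, 0,0.4,1.3,-18,0]'
python3 - <<'E'
from h import *
for n in ['side','wrist']: snap(n,n+'5')
s=manip.sense();print(s['tcp_pos'],s['t'],s['force'],s['ft_torque'])
im=cv2.imread('pics/side5.png')[120:200,320:400];a=cv2.resize(im,None,fx=5,fy=5,interpolation=cv2.INTER_CUBIC)
im=cv2.imread('pics/wrist5.png')[70:150,250:330];b=cv2.resize(im,None,fx=5,fy=5,interpolation=cv2.INTER_CUBIC)
cv2.imwrite('pics/c5.png',np.hstack([a,b]))
E
```

```text
t: 9.18
tcp_pos: [0.4608, -0.2984, 0.1759]
tool_rot: [-0.55, -0.445, 0.55, -0.445]
force: [0.2, -0.6, -1.9]
finger_gap: 0.156
[ 0.46096718 -0.29859918  0.17632107] 9.275 [ 0.15131182  0.46807857 -2.61382748] [-0.00235178  0.01498829  0.05475366]
```

View pics/c5.png

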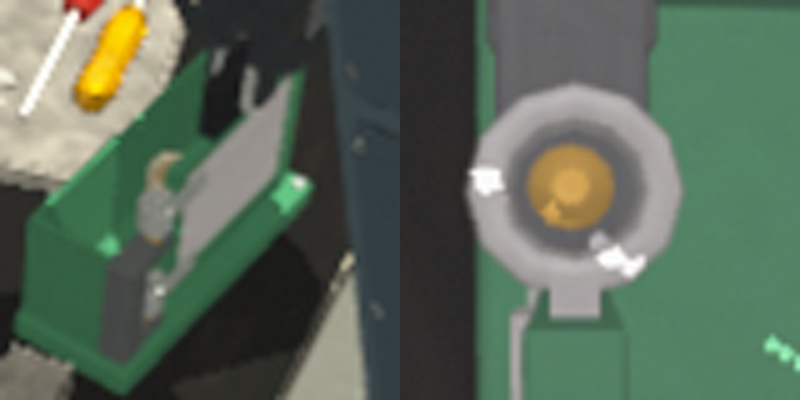

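The pin is well centred in the bore at wrist crop (572,185), and the force shows only the door's weight. I'll lower the remaining 9 mm or so.

```bash
python3 -m crank '[0,0,0,-3,0, 0,0,0,-6,0, 0,0,0,-8,0, 0,0,0,-8,0]'; python3 -m crank '[0,0,0,-1,0, 0,0,0,-1,0]';python3 -m crank '[0,0,0,-1,0, 0,0,0,-1,0]'
```

```text
t: 9.78
tcp_pos: [0.4608, -0.2984, 0.168]
tool_rot: [-0.55, -0.445, 0.55, -0.445]
force: [-0.1, -0.6, -2.2]
finger_gap: 0.151
t: 10.02
tcp_pos: [0.461, -0.2986, 0.1675]
tool_rot: [0.55, 0.445, -0.55, 0.445]
force: [-1.1, 0.4, -0.9]
finger_gap: 0.153
t: 10.28
tcp_pos: [0.4611, -0.2989, 0.1671]
tool_rot: [-0.55, -0.445, 0.55, -0.445]
force: [-1.1, -0.3, 4.1]
finger_gap: 0.15
```

```bash
python3 - <<'E'
from h import *
for n in ['side','wrist']: snap(n,n+'6')
s=manip.sense();print(s['tcp_pos'],s['t'],s['force'],s['ft_torque'])
im=cv2.imread('pics/side6.png')[120:200,320:400];a=cv2.resize(im,None,fx=5,fy=5,interpolation=cv2.INTER_CUBIC)
im=cv2.imread('pics/wrist6.png')[70:150,250:330];b=cv2.resize(im,None,fx=5,fy=5,interpolation=cv2.INTER_CUBIC)
cv2.imwrite('pics/c6.png',np.hstack([a,b]))
E
```

```text
[ 0.46108178 -0.29889279  0.16709392] 10.375 [-1.17291324 -0.71145447  6.0137049 ] [0.31144364 0.21447777 0.06537423]
```

View pics/c6.png

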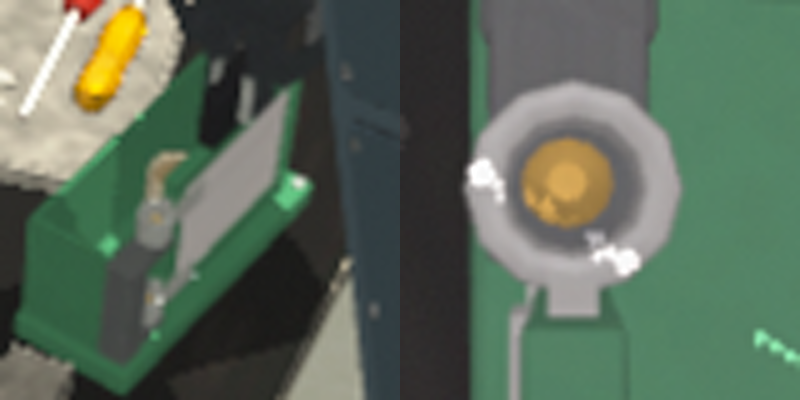

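The knuckles are seated: the upward reaction appears at the expected height and the upper knuckle sits on its lug. I'll release.

```bash
python3 -m crank '[0.25,0,0,0.5,0, 0.4,0,0,0.5,0, 0.6,0,0,0.5,0, 0.8,0,0,0.5,0, 0.8,0,0,0.5,0, 0.8,0,0,0.5,0, 0.8,0,0,10,0, 0.8,0,0,30,0, 0.8,0,0,60,0]' 
python3 -m crank '[0.8,0,0,40,0, 0.8,-20,-60,60,0, 0.8,-20,-120,60,0, 0.8,-20,-160,60,0, 0.8,-20,-160,60,0, 0.8,-20,-160,60,0]'
python3 - <<'E'
from h import *
for n in ['side','top','wrist']: snap(n,n+'7')
s=manip.sense();print(s['tcp_pos'],s['t'],s['force'])
im=cv2.imread('pics/side7.png')[110:200,320:410];a=cv2.resize(im,None,fx=5,fy=5,interpolation=cv2.INTER_CUBIC)
im=cv2.imread('pics/top7.png')[195:265,345:415];b=cv2.resize(im,(450,450),interpolation=cv2.INTER_CUBIC)
cv2.imwrite('pics/c7.png',np.hstack([a,b])[:,:800])
E
```

```text
t: 11.5
tcp_pos: [0.4605, -0.2982, 0.2268]
tool_rot: [-0.55, -0.445, 0.55, -0.444]
force: [0.2, -0.3, 0.4]
finger_gap: 0.805
t: 12.25
tcp_pos: [0.4406, -0.4577, 0.2863]
tool_rot: [0.55, 0.445, -0.55, 0.444]
force: [-0.3, 0.2, -0.6]
finger_gap: 0.8
[ 0.44109514 -0.45697539  0.28651603] 12.4 [ 0.71895791 -0.73316812  0.47084063]
```

View pics/c7.png

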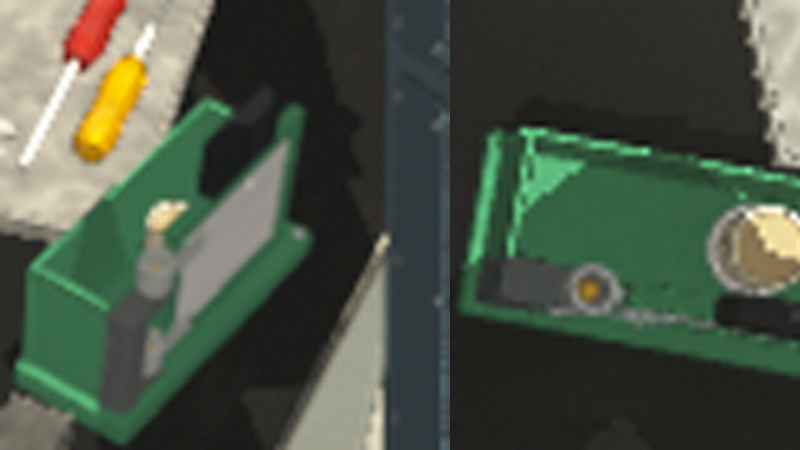

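View pics/wrist7.png

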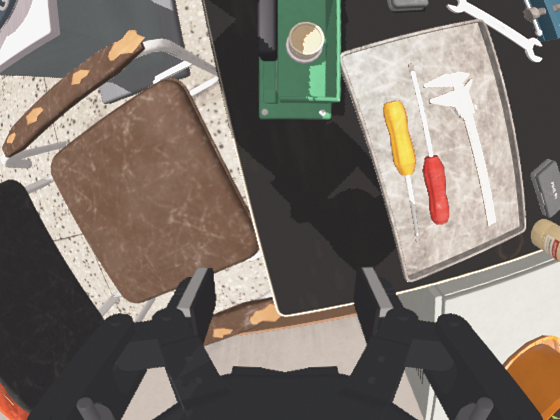

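The door is hanging closed and the gripper is clear. I'll check it numerically before handing in.

```bash
python3 - <<'E'
from fit import *
T,S=load('top7'),load('side7')
im=cv2.imread('pics/side7.png')[110:185,330:385];cv2.imwrite('pics/s7.png',cv2.resize(im,None,fx=8,fy=8,interpolation=cv2.INTER_CUBIC))
G=R.from_euler('z',-.2128).as_matrix()
im=cv2.imread('pics/side7.png');im=cv2.resize(im[110:185,330:385],None,fx=8,fy=8,interpolation=cv2.INTER_CUBIC)
for m in [(0,83,120),(0,83,50),(0,-70,134.5),(0,83,140),(0,35,175.5),(0,-35,175.5)]:
    u,v=proj(S,G@np.array(m)/1000+[.4608,-.2986,0]);cv2.circle(im,(int((u-330+.5)*8),int((v-110+.5)*8)),4,(0,0,255),1)
im2=cv2.imread('pics/top7.png');im2=cv2.resize(im2[215:265,345:395],(600,600),interpolation=cv2.INTER_CUBIC)
for m in [(0,83,120),(0,35,175.5),(0,-35,175.5)]:
    u,v=proj(T,G@np.array(m)/1000+[.4608,-.2986,0]);cv2.circle(im2,(int((u-345+.5)*12),int((v-215+.5)*12)),4,(0,0,255),1)
cv2.imwrite('pics/chk7.png',cv2.resize(np.hstack([im,im2[:, :360]]),None,fx=.98,fy=.98))
# bystanders depth change
a,b=load('top0'),snap('top','top8')
for n,(u,v) in dict(bottle=(152,213),gauge=(312,257),case=(363,186),brush=(175,156)).items():
    x=a['img'][v-12:v+12,u-18:u+18].astype(float);y=b['img'][v-12:v+12,u-18:u+18];print(n,abs(x-y).mean().round(2))
d0=load('side7')['img'].astype(float);s=snap('side','side8')['img'];print('motion',abs(d0-s)[110:200,320:385].mean())
E
```

```text
bottle 1.84
gauge 10.84
case 1.2
brush 1.18
motion 0.5728205128205128
```

View pics/chk7.png

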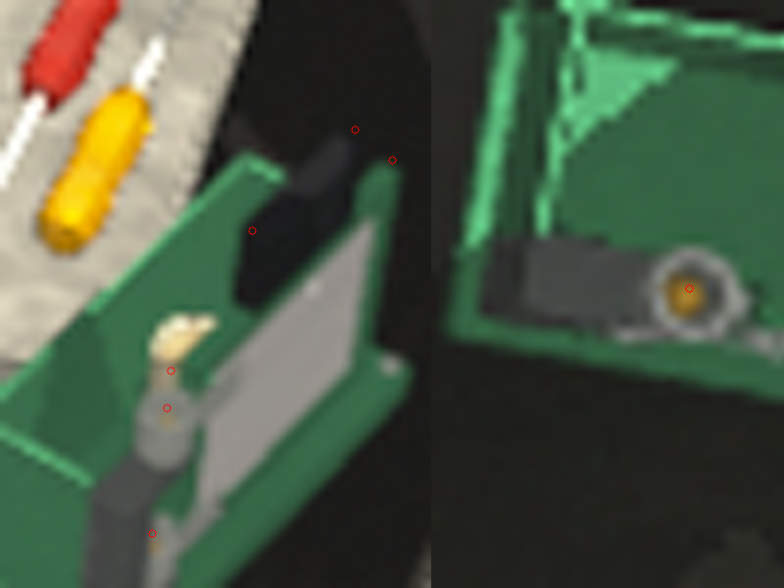

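The predicted points for a seated door fall on the knuckles and panel corner within about 1.5 px, which is the side view's known bias. The plug gauge patch changed, so I'll check whether that is only shadow.

```bash
python3 - <<'E'
import cv2,numpy as np
f=lambda n:cv2.resize(cv2.imread(n)[235:275,280:340],None,fx=6,fy=6)
cv2.imwrite('pics/g.png',np.hstack([f('pics/top0.png'),f('pics/top8.png')]))
E
```

```text
(no output)
```

View pics/g.png

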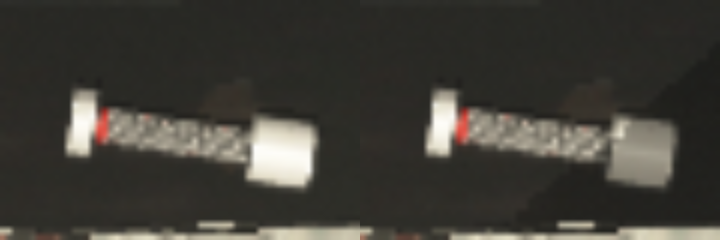

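The gauge hasn't moved; the change is the arm's shadow on it.

```bash
python3 -c "
from station import workorder;print(workorder.sign_off())"
```

```text
the job is handed in; nothing more can be done
None
```

The door is back on the guard with both knuckles down on their pins. It stands closed across the front and I have let go of it. I handed the job in at about 12.5 s of the 45 s allowed; no verdict was reported.

I gripped the door by its handle, lifted it from the holder and brought it in from the front about 27 mm above its seat. The wrist camera, looking down through the upper knuckle's bore, showed it about 1.4 mm off the pin. I corrected that, lowered the door until it touched the lugs at the expected height (about 6 N on the wrist), then released it and backed away.

**Last checks:**
- **Seating:** after release, the seated positions I predicted fell on the upper knuckle, the lower knuckle and the panel corner within about 1.5 px. The side camera had shown a bias of about that size from the start. The pins show inside both knuckles in the side view.
- **At rest:** the door did not visibly move between the last two side pictures, and the gripper was clear with no contact force.
- **Bystanders:** the bottle, pin case and brush patches hardly changed from the start. The plug gauge patch did change, but a close look showed only the arm's shadow.

**Disagreement:** one fit of the guard's angle, from a single off-axis wrist picture, differed by 0.03 rad from the fit using all views. I used the all-views value, and the door went onto its pins with it.

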